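# Bring the amber jar round to the catch of the spice carousel

## Task

Turn the spice carousel clockwise by the bar knob on its centre post until the amber jar with the orange lid stands at the red pawl and the pawl has dropped in behind that jar's tooth, then let go. Do not go on to the next click, and do not disturb the black coffee dripper.

Things in the scene. Friction and masses are not known exactly. Their poses are not given: they have to be found in the camera images.
- knob_grip (a point): Centre of the black bar knob, on the carousel's upright axis, 185 mm above the counter. Bar 56 mm long (point x), 16 wide (y), 34 high (z up); an orange stripe on its +x end points to the amber jar. Around its post, lids 43 mm below this point, ten jars 33 mm across stand on a 66 mm radius: one amber with an orange lid, nine clear with steel lids. Knob, jars and toothed wheel turn together.
- carousel (a joint): Turn of the carousel, rad, growing clockwise from above. At 1.885 the amber jar is exactly at the red pawl; starts 0.65 to 1.4 short. Ten teeth, 0.628 apart, one per jar. The pawl drops behind the amber jar's tooth at 1.765, then blocks turning back; free up to about 2.1, next drop at 2.39. Turning needs under 0.15 N m; let go on a tooth's slope, it stays or slips back.
- pawl (a joint): Red sprung pawl, a 60 mm lever on a brass pin at the rim of the steel ratchet wheel (195 mm across, under the jars), on the side of the base away from the robot. Rad: about 0 with its tip down between two teeth, up to about 0.13 as a tooth lifts it outward. The base is fixed to the low aluminium shelf unit, top 60 mm above the counter.
- dripper: Bystander: loose black ceramic coffee dripper, a cone 112 mm across the rim and 85 mm high with a side handle, on the shelf unit; origin at the centre of its underside, z up. Leave it alone. A steel tamper, a clear jar and an aluminium grinder (385 mm above the counter at its top, at the left end) stand there too.

How it is judged:
At the end, for the whole second after the job is handed in: The amber jar is at the red pawl (carousel between 1.70 and 2.11 rad, that is within about 10 degrees of 1.885 and short of the next tooth), the pawl is down behind that jar's tooth (pawl below 0.05 rad) and the carousel is at rest, slower than 0.05 rad/s (value of joint carousel between 1.7 and 2.11 rad and value of joint pawl below 0.05 rad and velocity of joint carousel between -0.05 and 0.05 rad/s); the robot touches nothing.
It fails at once if the black dripper is shifted more than 30 mm or tipped more than 20 degrees (distance of dripper from where it was at the start of the episode above 0.03 m or angle between dripper's own z axis and vertical above 0.35 rad).
It also fails if it takes over 32 s, if anything falls off the work surface, if the arm or the gripper's body presses on something with over 40 N, if the wrist force passes 120 N, or if a joint passes its speed limit or range.

## Robot

A 7-joint arm with a two-finger parallel gripper is mounted at the origin on the work surface. World frame = base frame: x ahead of the robot, y to its left, z up, the work surface at z = 0. Lengths are in m, angles in rad, forces in N, time in s.
With the tool pointing down it reaches from about 0.35 to 0.9 m from the base axis. Payload 19.9 kg.
Tool frame: the origin (TCP) lies at the very end of the fingers, on their centre line; the grasp point (between the pads) lies 19 mm behind it (hold_point_z is the distance from the TCP to the grasp point, in m); z points along the fingers, y is the direction in which the jaws open and shut (so a half turn about z gives the same grasp; the last joint's range is limited). The gripper opens to 94 mm and grips with 3 to 60 N. Pads are 16 mm wide; open, the fingers measure 119 mm over their backs; the gripper's body (75 mm by 177 mm) begins 78 mm behind the grasp point.
Start: joints at [-1.21, 0.417, -0.01, 1.614, 0.005, 1.111, -0.053], TCP at [0.245, 0.575, 0.18] pointing down, gripper open.
Joint ranges: [-2.81, 2.81], [-0.39, 2.02], [-1.27, 1.25], [0.06, 2.57], [-1.19, 4.33], [0.19, 2], [-2.82, 2.82]. Speed limits (rad/s): [1.89, 1.89, 2.39, 2.39, 3.01, 3.01, 3.01].

## Interface

Orientations are given as a unit quaternion [x, y, z, w].
In Python, from rig import sense, capture, calibration, job_done, hold_point_z gives the robot as it stands.
- The arm moves only by the tool apply_moves, never from a script. Its argument "moves" is a list of rows, each an object of numbers: "x", "y", "z": the shift along the tool's x, y, z in mm; "rx", "ry", "rz": the turn, a rotation vector about the tool's x, y, z in degrees; "gripper": the gripper's target within -1 to 1 (shut at 1, half-way at 0, fully open at -1). In form: [{"x": .., "y": .., "z": .., "rx": .., "ry": .., "rz": .., "gripper": ..}, ...]. A call has 1 to 10 rows; each row shifts and turns the commanded pose from where the row before left it, along the tool's axes as they then stand; what a row does not reach is not made up. A row lasts 1/10 s, in which the tool goes at most 50 mm and 8.59 degrees, less where a joint would pass 70% of its speed; a pose out of reach is approached as far as the arm can. A call with a gripper value outside its range is refused whole. The fingers move at their own pace and stop on an object; "newtons" is the grip in N (left out, the last holds). Time passes only in rows, so rows that do not move let the fingers close. It gives the time, the measured TCP pose, the force and the opening at its end, in the units of the state.
- sense(): the state, without advancing time (a new reading comes with each control period).
- capture(name): name is "side" or "top"; returns the picture (420x560x3 uint8, red, green, blue); there is no depth.
- calibration(name): a dict with "K" (3x3 intrinsics, pixels), "world_from_camera" (4x4, takes a point from camera to world coordinates). Camera axes: x right, y up, looking along -z (the intrinsics and any distortion apply to the point x, -y, -z); pixel columns grow to the right and rows downward; lengths in m; the calibration is good to about 2 mm. A picture is of the moment at which its call begins. calibration takes no time and is no camera call.
- job_done(): hands the job in, once; it reports no verdict.
The state is a dict: "time_s": time; "joints": joint angles; "joint_velocities": joint speeds; "joint_efforts": joint torques, N m; "eef_pos": TCP position; "tool_rot": TCP orientation; "ft_force": force on the tool from outside, world axes, zero at the start; "torque": the same for the moment, N m; "gripper_width": finger opening in m.
Only numpy, scipy, OpenCV 4.12 (cv2) and the standard library are available. Lean on these libraries where they do the work, as an engineer would, in place of code of your own. Each camera call takes 0.05 s, during which the arm holds its last target. There are 200 camera calls.

## Working session

There is one attempt and no reset: what is moved stays moved. The work goes in short steps, Python scripts to look and compute and a tool call to move; the robot and the scene stay as the last step left them, time stands still between calls to the robot, and variables do not carry over. Pictures are saved under pics/ and viewed, about 8 in all and at most 12, crops included, and the job is handed in when it is done.

Besides the shell and the picture viewer there is one more tool, called after "Call:" as name([rows], argument=value, ...), one row to a line, values as JSON. apply_moves: Moves the arm, as the interface text tells. Its arguments: {"type":"object","properties":{"moves":{"type":"array"},"newtons":{"type":"number"}},"required":["moves"]}

```bash
mkdir -p pics; python3 - <<'E'
from rig import *
import cv2
for n in("side","top"):
    im=capture(n); cv2.imwrite(f"pics/{n}0.png",im[:,:,::-1]); c=calibration(n); print(n,c)
print(sense(),hold_point_z)
E
```

```text
side {'K': array([[446.67321192,   0.        , 280.02147247],
       [  0.        , 446.67321192, 214.63818177],
       [  0.        ,   0.        ,   1.        ]]), 'world_from_camera': array([[-0.79746554,  0.44255111, -0.41011856,  0.24261035],
       [-0.60328466, -0.59589877,  0.53004932,  0.39602418],
       [-0.00981523,  0.6701143 ,  0.74219302,  0.84606354],
       [ 0.        ,  0.        ,  0.        ,  1.        ]])}
top {'K': array([[385.66777018,   0.        , 276.71076643],
       [  0.        , 385.66777018, 205.69356971],
       [  0.        ,   0.        ,   1.        ]]), 'world_from_camera': array([[ 0.00580274,  0.99129943, -0.13149814,  0.5215725 ],
       [-0.99984654,  0.00792527,  0.01562356, -0.10937156],
       [ 0.01652978,  0.1313873 ,  0.99119329,  0.81462726],
       [ 0.        ,  0.        ,  0.        ,  1.        ]])}
{'time_s': 0.1, 'joints': array([-1.2095011 ,  0.4178763 , -0.01029793,  1.61410914,  0.00474288,
        1.11071494, -0.05298231]), 'joint_velocities': array([ 0.0005056 , -0.0020482 , -0.00126383, -0.00096961, -0.00105837,
        0.00124209,  0.00021525]), 'joint_efforts': array([ 5.76225284e-04, -8.52574396e+01,  6.39393199e-01, -4.26698756e+01,
       -4.89546172e-02,  1.63254485e-02,  3.10110227e-05]), 'eef_pos': array([0.24487807, 0.57462934, 0.17931364]), 'tool_rot': array([ 2.00019223e-01,  9.79791823e-01, -5.40965239e-04, -4.63082033e-05]), 'ft_force': array([0.08157504, 0.02473966, 0.06302959]), 'torque': array([-0.02823143,  0.04655869,  0.0139889 ]), 'gripper_width': 0.09391496144994999} 0.0188
```

View pics/side0.png

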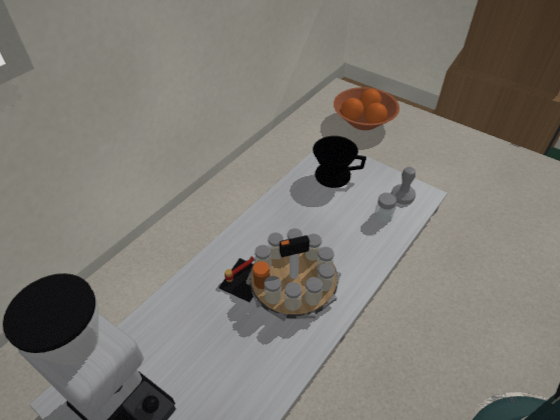

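View pics/top0.png

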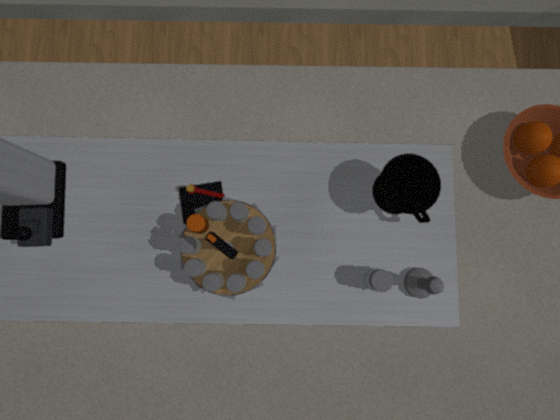

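The side view shows the knob at about (293,245), the amber lid at (261,270) and the pawl at (240,268). In the top view the knob is at (221,245), the amber lid at (197,223) and the pawl runs from (190,187) to (223,197). The dripper is far to the right, at (408,185), and the grinder is at the left end.

```bash
cat > h.py <<'E'
import numpy as np, cv2
from rig import *
def ray(n,uv,z):
    c=calibration(n);K=c["K"];T=c["world_from_camera"]
    d=np.linalg.inv(K)@[uv[0],uv[1],1]; d=T[:3,:3]@(d*[1,-1,-1]); o=T[:3,3]
    return o+d*(z-o[2])/d[2]
def proj(n,p):
    c=calibration(n);T=c["world_from_camera"];q=T[:3,:3].T@(np.array(p)-T[:3,3])
    v=c["K"]@(q*[1,-1,-1]); return v[:2]/v[2]
def masks(im):
    h=cv2.cvtColor(im,cv2.COLOR_RGB2HSV); H,S,V=cv2.split(h)
    return dict(orange=((H>4)&(H<16)&(S>170)&(V>90)).astype('u1'),red=(((H<4)|(H>174))&(S>150)&(V>50)).astype('u1'),black=(V<45).astype('u1'))
def blobs(m,box,amin=8):
    x0,y0,x1,y1=box; s=np.ascontiguousarray(m[y0:y1,x0:x1])
    r=[]
    for c in cv2.findContours(s,cv2.RETR_EXTERNAL,cv2.CHAIN_APPROX_NONE)[0]:
        if len(c)>=amin:
            (cx,cy),wh,a=cv2.minAreaRect(c); r.append((round(cx+x0,1),round(cy+y0,1),np.round(wh,1),round(a,1),len(c)))
    return r
E
python3 - <<'E'
from h import *
for n,box in(("top",(170,175,285,300)),("side",(215,220,345,320))):
    im=cv2.imread(f"pics/{n}0.png")[:,:,::-1]
    for k,m in masks(np.ascontiguousarray(im)).items():
        for b in blobs(m,box): print(n,k,b,*[ray(n,b[:2],z).round(3) for z in (.202,.142,.08)])
t=cv2.imread("pics/top0.png")[175:300,165:285];s=cv2.imread("pics/side0.png")[220:320,215:345]
cv2.imwrite("pics/c0.png",np.hstack([cv2.resize(t,(400,416),interpolation=2),cv2.resize(s,(400,416),interpolation=2)]))
E
```

```text
top orange (211.2, 237.8, array([8.5, 4.9]), 45.0, 19) [ 0.551 -0.016  0.202] [ 0.554 -0.007  0.142] [0.557 0.003 0.08 ]
top orange (195.5, 222.5, array([17., 17.]), 90.0, 51) [0.575 0.01  0.202] [0.58  0.021 0.142] [0.586 0.034 0.08 ]
top red (205.8, 191.4, array([35.1,  7.8]), 7.9, 86) [ 0.625 -0.005  0.202] [0.635 0.005 0.142] [0.646 0.016 0.08 ]
top black (221.4, 245.2, array([34. , 10.2]), 36.9, 83) [ 0.539 -0.032  0.202] [ 0.541 -0.025  0.142] [ 0.543 -0.017  0.08 ]
top black (194.2, 197.5, array([33. , 44.6]), 57.4, 127) [0.615 0.013 0.202] [0.624 0.025 0.142] [0.634 0.038 0.08 ]
top black (208.5, 187.0, array([10., 25.]), 90.0, 60) [ 0.632 -0.009  0.202] [0.643 0.001 0.142] [0.654 0.011 0.08 ]
side orange (231.4, 274.2, array([0.9, 4.5]), 26.6, 8) [0.582 0.098 0.202] [0.614 0.07  0.142] [0.647 0.041 0.08 ]
side orange (260.5, 269.0, array([14., 15.]), 90.0, 45) [0.549 0.059 0.202] [0.577 0.027 0.142] [ 0.607 -0.005  0.08 ]
side orange (284.6, 242.2, array([3.3, 7.5]), 78.7, 18) [ 0.551 -0.014  0.202] [ 0.579 -0.053  0.142] [ 0.609 -0.092  0.08 ]
side red (239.0, 268.1, array([ 5.8, 34. ]), 51.3, 66) [0.58  0.08  0.202] [0.611 0.05  0.142] [0.644 0.02  0.08 ]
side black (293.0, 316.0, array([ 2., 12.]), 90.0, 27) [0.449 0.099 0.202] [0.468 0.071 0.142] [0.488 0.043 0.08 ]
side black (318.6, 309.6, array([2.1, 6.9]), 59.0, 15) [0.422 0.065 0.202] [0.439 0.034 0.142] [0.456 0.002 0.08 ]
side black (264.3, 306.3, array([7.8, 2. ]), 39.8, 14) [0.497 0.113 0.202] [0.521 0.087 0.142] [0.545 0.059 0.08 ]
side black (241.6, 278.7, array([34.2, 35.5]), 24.8, 111) [0.562 0.094 0.202] [0.592 0.066 0.142] [0.622 0.037 0.08 ]
side black (237.3, 264.2, array([ 4.9, 14.1]), 45.0, 27) [0.588 0.075 0.202] [0.62  0.045 0.142] [0.653 0.014 0.08 ]
side black (294.0, 245.9, array([15.6, 30.4]), 77.5, 85) [ 0.532 -0.018  0.202] [ 0.559 -0.056  0.142] [ 0.586 -0.096  0.08 ]
```

View pics/c0.png

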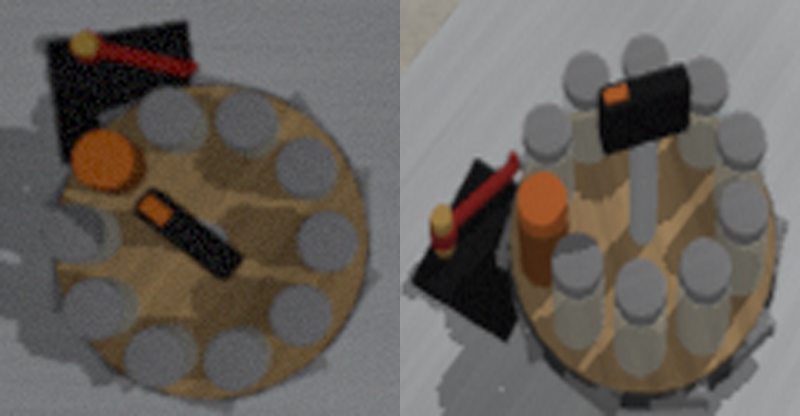

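Call:
apply_moves([
  {"x":-27,"y":-29,"z":-12,"gripper":-1},
  {"x":-27,"y":-29,"z":-12},
  {"x":-27,"y":-29,"z":-12},
  {"x":-27,"y":-29,"z":-12},
  {"x":-27,"y":-29,"z":-12},
  {"x":-27,"y":-29,"z":-12},
  {"x":-27,"y":-29,"z":-12},
  {"x":-27,"y":-29,"z":-12},
  {"x":-27,"y":-29,"z":-12},
  {"x":-27,"y":-29,"z":-12},
], newtons=20)

```text
invalid input
```

Call:
apply_moves([
  {"rz":8},
  {"rz":8},
  {"rz":8},
  {"rz":8},
  {"rz":8},
  {"rz":8},
  {"rz":8},
  {"rz":8},
  {"rz":8},
  {"rz":8},
])

```text
invalid input
```

Call:
apply_moves([
  {"rz":8},
  {"rz":8},
  {"rz":8},
  {"rz":0},
])

```text
invalid input
```

```bash
cat >> h.py <<'E'
from scipy.spatial.transform import Rotation as R
def tool(d):
    "world shift (m) -> tool mm"
    return (R.from_quat(sense()["tool_rot"]).as_matrix().T@np.array(d)*1000).round(1)
def jaw():
    y=R.from_quat(sense()["tool_rot"]).as_matrix()[:,1]; return np.degrees(np.arctan2(y[1],y[0]))
def tri(uv1,uv2):
    A=[];b=[]
    for n,uv in(("top",uv1),("side",uv2)):
        p=ray(n,uv,0.); o=calibration(n)["world_from_camera"][:3,3]; d=(p-o)/np.linalg.norm(p-o)
        P=np.eye(3)-np.outer(d,d); A.append(P); b.append(P@o)
    return np.linalg.lstsq(np.vstack(A),np.hstack(b),rcond=None)[0]
E
python3 - <<'E'
from h import *
t=lambda x,y:(165+x/400*120,175+y/416*125)
s=lambda x,y:(215+(x-400)/400*130,220+y/416*100)
print("tip",tri(t(195,68),s(517,157)),"pin",tri(t(85,43),s(441,215)))
print("stripe",tri((211.2,237.8),s(615,93)),"amber",tri((195.5,222.5),(260.5,269.)))
L=np.array([ray("top",t(*p),.142)[:2] for p in [(102,160),(170,118),(246,121),(306,166),(327,240),(301,313),(237,358),(159,355),(99,306)]])
f=np.linalg.lstsq(np.c_[2*L,np.ones(9)],(L**2).sum(1),rcond=None)[0]; c=f[:2]; print("circle",c,np.sqrt(f[2]+c@c))
v=L[0]-c; print("amber az",np.degrees(np.arctan2(v[1],v[0])))
q=sense(); print(q["time_s"],q["eef_pos"],jaw(),q["joints"].round(2))
E
```

```text
tip [ 0.63799038 -0.01849902  0.07950476] pin [0.65106542 0.04376664 0.08824404]
stripe [ 0.55081791 -0.01554897  0.20026619] amber [0.58087128 0.02305208 0.13389439]
circle [ 0.53992014 -0.03207101] 0.06472971968862529
amber az 53.678807274153776
0.1 [0.24487807 0.57462934 0.17931364] 66.92382633583564 [-1.21  0.42 -0.01  1.61  0.    1.11 -0.05]
```

Call:
apply_moves([
  {"x":-27,"y":-29,"z":-12,"rx":0,"ry":0,"rz":0,"gripper":-1},
  {"x":-27,"y":-29,"z":-12,"rx":0,"ry":0,"rz":0,"gripper":-1},
  {"x":-27,"y":-29,"z":-12,"rx":0,"ry":0,"rz":0,"gripper":-1},
  {"x":-27,"y":-29,"z":-12,"rx":0,"ry":0,"rz":0,"gripper":-1},
  {"x":-27,"y":-29,"z":-12,"rx":0,"ry":0,"rz":0,"gripper":-1},
  {"x":-27,"y":-29,"z":-12,"rx":0,"ry":0,"rz":0,"gripper":-1},
  {"x":-27,"y":-29,"z":-12,"rx":0,"ry":0,"rz":0,"gripper":-1},
  {"x":-27,"y":-29,"z":-12,"rx":0,"ry":0,"rz":0,"gripper":-1},
  {"x":-27,"y":-29,"z":-12,"rx":0,"ry":0,"rz":0,"gripper":-1},
  {"x":-27,"y":-29,"z":-12,"rx":0,"ry":0,"rz":0,"gripper":-1},
], newtons=20)

```text
time_s: 1.1
eef_pos: [0.3798, 0.2006, 0.3003]
tool_rot: [0.2, 0.98, 0.0, -0.0]
ft_force: [1.6, -0.4, -1.1]
gripper_width: 0.0941
```

Call:
apply_moves([
  {"x":0,"y":0,"z":0,"rx":0,"ry":0,"rz":8,"gripper":-1},
  {"x":0,"y":0,"z":0,"rx":0,"ry":0,"rz":8,"gripper":-1},
  {"x":0,"y":0,"z":0,"rx":0,"ry":0,"rz":8,"gripper":-1},
  {"x":0,"y":0,"z":0,"rx":0,"ry":0,"rz":8,"gripper":-1},
  {"x":0,"y":0,"z":0,"rx":0,"ry":0,"rz":8,"gripper":-1},
  {"x":0,"y":0,"z":0,"rx":0,"ry":0,"rz":8,"gripper":-1},
  {"x":0,"y":0,"z":0,"rx":0,"ry":0,"rz":8,"gripper":-1},
  {"x":0,"y":0,"z":0,"rx":0,"ry":0,"rz":8,"gripper":-1},
  {"x":0,"y":0,"z":0,"rx":0,"ry":0,"rz":8,"gripper":-1},
  {"x":0,"y":0,"z":0,"rx":0,"ry":0,"rz":8,"gripper":-1},
])

```text
time_s: 2.1
eef_pos: [0.3795, 0.2022, 0.2997]
tool_rot: [0.785, 0.62, -0.0, 0.0]
ft_force: [-0.5, 0.1, 0.1]
gripper_width: 0.094
```

Call:
apply_moves([
  {"x":0,"y":0,"z":0,"rx":0,"ry":0,"rz":8,"gripper":-1},
  {"x":0,"y":0,"z":0,"rx":0,"ry":0,"rz":8,"gripper":-1},
  {"x":0,"y":0,"z":0,"rx":0,"ry":0,"rz":8,"gripper":-1},
  {"x":0,"y":0,"z":0,"rx":0,"ry":0,"rz":0,"gripper":-1},
])

```text
time_s: 2.5
eef_pos: [0.3796, 0.2022, 0.2997]
tool_rot: [0.896, 0.444, -0.0, 0.0]
ft_force: [-0.9, -0.2, 0.4]
gripper_width: 0.0937
```

```bash
python3 - <<'E'
from h import *
q=sense(); print(q["time_s"],q["eef_pos"],jaw(),q["joints"].round(2)); print(tool([.5395-q["eef_pos"][0],-.0325-q["eef_pos"][1],.26-q["eef_pos"][2]]))
E
```

```text
2.5 [0.37959265 0.20222812 0.29969587] -37.24490309658644 [-0.75 -0.05  0.18  1.9   0.01  1.29 -1.22]
[-90.1 269.4  39.7]
```

Call:
apply_moves([
  {"x":-11,"y":33.5,"z":5,"rx":0,"ry":0,"rz":0,"gripper":-1},
  {"x":-11,"y":33.5,"z":5,"rx":0,"ry":0,"rz":0,"gripper":-1},
  {"x":-11,"y":33.5,"z":5,"rx":0,"ry":0,"rz":0,"gripper":-1},
  {"x":-11,"y":33.5,"z":5,"rx":0,"ry":0,"rz":0,"gripper":-1},
  {"x":-11,"y":33.5,"z":5,"rx":0,"ry":0,"rz":0,"gripper":-1},
  {"x":-11,"y":33.5,"z":5,"rx":0,"ry":0,"rz":0,"gripper":-1},
  {"x":-11,"y":33.5,"z":5,"rx":0,"ry":0,"rz":0,"gripper":-1},
  {"x":-13,"y":35,"z":5,"rx":0,"ry":0,"rz":0,"gripper":-1},
  {"x":0,"y":0,"z":0,"rx":0,"ry":0,"rz":0,"gripper":-1},
  {"x":0,"y":0,"z":0,"rx":0,"ry":0,"rz":0,"gripper":-1},
])

```text
time_s: 3.5
eef_pos: [0.5403, -0.0323, 0.2594]
tool_rot: [0.895, 0.447, -0.001, -0.0]
ft_force: [0.1, 0.5, -0.7]
gripper_width: 0.0939
```

```bash
python3 - <<'E'
from h import *
q=sense(); print(q["time_s"],q["eef_pos"],jaw(),q["joints"].round(2)); print(tool([.5395-q["eef_pos"][0],-.0325-q["eef_pos"][1],.166-q["eef_pos"][2]]))
s=capture("side"); t=capture("top")
cv2.imwrite("pics/c1.png",np.hstack([cv2.resize(np.ascontiguousarray(i),(400,400),interpolation=2) for i in (s[160:340,200:380],t[150:330,130:310])])[:,:,::-1])
E
```

```text
3.5 [ 0.54026192 -0.03233307  0.25938964] -36.943919243255145 [-0.41  0.21  0.48  1.74 -0.1   1.22 -0.54]
[-0.5 -0.5 93.4]
```

View pics/c1.png

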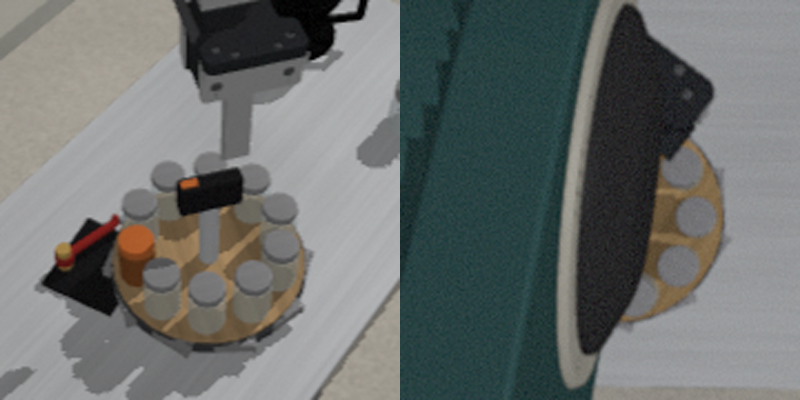

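The side view shows the finger straddling the knob as projected, with the pawl still in view at crop (90,240). I'll descend and grip next.

Call:
apply_moves([
  {"x":-0.5,"y":-0.5,"z":16,"rx":0,"ry":0,"rz":0,"gripper":-1},
  {"x":0,"y":0,"z":16,"rx":0,"ry":0,"rz":0,"gripper":-1},
  {"x":0,"y":0,"z":16,"rx":0,"ry":0,"rz":0,"gripper":-1},
  {"x":0,"y":0,"z":16,"rx":0,"ry":0,"rz":0,"gripper":-1},
  {"x":0,"y":0,"z":15,"rx":0,"ry":0,"rz":0,"gripper":-1},
  {"x":0,"y":0,"z":14,"rx":0,"ry":0,"rz":0,"gripper":-1},
  {"x":0,"y":0,"z":0,"rx":0,"ry":0,"rz":0,"gripper":-1},
  {"x":0,"y":0,"z":0,"rx":0,"ry":0,"rz":0,"gripper":-1},
])

```text
time_s: 4.4
eef_pos: [0.5398, -0.0317, 0.1673]
tool_rot: [0.895, 0.446, 0.0, 0.0]
ft_force: [0.6, 0.0, -0.5]
gripper_width: 0.0939
```

Call:
apply_moves([
  {"x":0,"y":0,"z":0,"rx":0,"ry":0,"rz":0,"gripper":1},
  {"x":0,"y":0,"z":0,"rx":0,"ry":0,"rz":0,"gripper":1},
  {"x":0,"y":0,"z":0,"rx":0,"ry":0,"rz":0,"gripper":1},
  {"x":0,"y":0,"z":0,"rx":0,"ry":0,"rz":0,"gripper":1},
  {"x":0,"y":0,"z":0,"rx":0,"ry":0,"rz":0,"gripper":1},
  {"x":0,"y":0,"z":0,"rx":0,"ry":0,"rz":0,"gripper":1},
  {"x":0,"y":0,"z":0,"rx":0,"ry":0,"rz":0,"gripper":1},
  {"x":0,"y":0,"z":0,"rx":0,"ry":0,"rz":0,"gripper":1},
], newtons=15)

```text
time_s: 5.2
eef_pos: [0.5398, -0.0321, 0.1669]
tool_rot: [0.895, 0.446, -0.0, 0.0]
ft_force: [0.4, 0.4, -0.2]
gripper_width: 0.0335
```

```bash
cat >> h.py <<'E'
def pawl():
    "red lever in the side view: direction (deg) and tip-end pixel"
    s=np.ascontiguousarray(capture("side")); m=masks(s)["red"][235:300,215:280]
    ys,xs=np.nonzero(m); p=np.c_[xs+215,ys+235].astype('f4')
    vx,vy,*_=cv2.fitLine(p,cv2.DIST_HUBER,0,.01,.01).ravel()
    q=sense(); print("t",q["time_s"],"jaw",jaw().round(1),"pawl",np.degrees(np.arctan2(-vy,vx)).round(1),"tip",p[np.argsort(p[:,0])[-5:]].mean(0).round(1),len(p),"w",q["gripper_width"].round(4),"F",q["ft_force"].round(1),"Tz",q["torque"].round(2),q["eef_pos"].round(4)); return s
E
python3 -c "
from h import *
s=pawl();print(tool([0,0,.01]))"
```

```text
Traceback (most recent call last):
  File "h.py", line 37, in pawl
    q=sense(); print("t",q["time_s"],"jaw",jaw().round(1),"pawl",np.degrees(np.arctan2(-vy,vx)).round(1),"tip",p[np.argsort(p[:,0])[-5:]].mean(0).round(1),len(p),"w",q["gripper_width"].round(4),"F",q["ft_force"].round(1),"Tz",q["torque"].round(2),q["eef_pos"].round(4)); return s
                                                                                                                                                                      ^^^^^^^^^^^^^^^^^^^^^^^^
AttributeError: 'float' object has no attribute 'round'
```

Fingers are still closing, so I'll give them more rows.

Call:
apply_moves([
  {"x":0,"y":0,"z":0,"rx":0,"ry":0,"rz":0,"gripper":1},
  {"x":0,"y":0,"z":0,"rx":0,"ry":0,"rz":0,"gripper":1},
  {"x":0,"y":0,"z":0,"rx":0,"ry":0,"rz":0,"gripper":1},
  {"x":0,"y":0,"z":0,"rx":0,"ry":0,"rz":0,"gripper":1},
  {"x":0,"y":0,"z":0,"rx":0,"ry":0,"rz":0,"gripper":1},
])

```text
time_s: 5.75
eef_pos: [0.5388, -0.0314, 0.1668]
tool_rot: [0.895, 0.446, -0.001, -0.001]
ft_force: [-7.0, 4.1, 5.4]
gripper_width: 0.0161
```

```bash
sed -i 's/q\["gripper_width"\].round(4)/round(q["gripper_width"],4)/; s/jaw().round(1)/round(float(jaw()),1)/; s/"F",/"j7",q["joints"][6].round(2),"F",/' h.py
python3 -c "
from h import *
s=pawl()"
```

```text
t 5.8 jaw -37.1 pawl 39.5 tip [251.8 258.2] 129 w 0.0162 j7 -0.5 F [-8.   4.1  6.5] Tz [ 0.96  1.94 -0.05] [ 0.5388 -0.0313  0.1668]
```

Call:
apply_moves([
  {"x":0,"y":-1.5,"z":0,"rx":0,"ry":0,"rz":0,"gripper":1},
  {"x":0,"y":0,"z":0,"rx":0,"ry":0,"rz":3,"gripper":1},
  {"x":0,"y":0,"z":0,"rx":0,"ry":0,"rz":0,"gripper":1},
])

```text
time_s: 6.1
eef_pos: [0.5387, -0.0312, 0.1668]
tool_rot: [0.907, 0.421, 0.0, 0.0]
ft_force: [3.2, -0.6, -4.5]
gripper_width: 0.0157
```

```bash
python3 -c "
from h import *
s=pawl()"
```

```text
t 6.15 jaw -40.0 pawl 34.5 tip [253.6 260.4] 127 w 0.0154 j7 -0.55 F [ 2.9 -1.6 -4.1] Tz [-0.26 -0.57 -0.01] [ 0.5387 -0.0313  0.1668]
```

Call:
apply_moves([
  {"x":0,"y":0,"z":0,"rx":0,"ry":0,"rz":3,"gripper":1},
  {"x":0,"y":0,"z":0,"rx":0,"ry":0,"rz":0,"gripper":1},
])

```text
time_s: 6.35
eef_pos: [0.5386, -0.0312, 0.1668]
tool_rot: [0.917, 0.398, 0.0, 0.0]
ft_force: [3.3, -0.7, -4.3]
gripper_width: 0.016
```

```bash
python3 -c "
from h import *
s=pawl()"
```

```text
t 6.4 jaw -43.0 pawl 35.3 tip [252.8 260.2] 121 w 0.0153 j7 -0.6 F [ 2.9 -0.9 -4.5] Tz [-0.17 -0.62 -0.05] [ 0.5386 -0.0312  0.1668]
```

Call:
apply_moves([
  {"x":0,"y":0,"z":0,"rx":0,"ry":0,"rz":3,"gripper":1},
  {"x":0,"y":0,"z":0,"rx":0,"ry":0,"rz":0,"gripper":1},
])

```text
time_s: 6.6
eef_pos: [0.5386, -0.0311, 0.1668]
tool_rot: [0.927, 0.374, -0.0, 0.0]
ft_force: [2.8, -0.9, -4.9]
gripper_width: 0.0158
```

```bash
python3 -c "
from h import *
s=pawl()"
```

```text
t 6.65 jaw -45.9 pawl 34.5 tip [251.4 262.6] 115 w 0.0155 j7 -0.65 F [ 2.5 -0.8 -4.5] Tz [-0.13 -0.53  0.01] [ 0.5386 -0.0311  0.1668]
```

Call:
apply_moves([
  {"x":0,"y":0,"z":0,"rx":0,"ry":0,"rz":3,"gripper":1},
  {"x":0,"y":0,"z":0,"rx":0,"ry":0,"rz":0,"gripper":1},
])

```text
time_s: 6.85
eef_pos: [0.5385, -0.0311, 0.1668]
tool_rot: [0.937, 0.35, -0.0, 0.0]
ft_force: [2.8, 0.7, -5.5]
gripper_width: 0.0159
```

```bash
python3 -c "
from h import *
s=pawl()"
```

```text
t 6.9 jaw -48.9 pawl 34.7 tip [250.6 263.6] 114 w 0.0157 j7 -0.7 F [ 2.8  0.3 -4.6] Tz [ 0.06 -0.38 -0.03] [ 0.5385 -0.031   0.1668]
```

The pawl clicked between jaw −37° and −40°, so the next drop should come near jaw −74.5° and the target is about −81.5°.

Call:
apply_moves([
  {"x":0,"y":0,"z":0,"rx":0,"ry":0,"rz":4,"gripper":1},
  {"x":0,"y":0,"z":0,"rx":0,"ry":0,"rz":4,"gripper":1},
  {"x":0,"y":0,"z":0,"rx":0,"ry":0,"rz":4,"gripper":1},
  {"x":0,"y":0,"z":0,"rx":0,"ry":0,"rz":4,"gripper":1},
  {"x":0,"y":0,"z":0,"rx":0,"ry":0,"rz":4,"gripper":1},
  {"x":0,"y":0,"z":0,"rx":0,"ry":0,"rz":2,"gripper":1},
  {"x":0,"y":0,"z":0,"rx":0,"ry":0,"rz":0,"gripper":1},
])

```text
time_s: 7.6
eef_pos: [0.5381, -0.0306, 0.1668]
tool_rot: [0.986, 0.166, -0.0, -0.0]
ft_force: [-2.8, 3.2, 1.1]
gripper_width: 0.0162
```

```bash
python3 -c "
from h import *
s=pawl();t=capture('top')
cv2.imwrite('pics/c2a.png',cv2.resize(np.ascontiguousarray(s[220:320,215:345]),(520,400),interpolation=2)[:,:,::-1])"
```

```text
t 7.65 jaw -70.9 pawl 39.0 tip [251.2 260. ] 121 w 0.0163 j7 -1.06 F [-4.4  4.1  2.1] Tz [0.93 1.14 0.31] [ 0.5381 -0.0306  0.1668]
```

Call:
apply_moves([
  {"x":0,"y":0,"z":0,"rx":0,"ry":0,"rz":3,"gripper":1},
  {"x":0,"y":0,"z":0,"rx":0,"ry":0,"rz":3,"gripper":1},
  {"x":0,"y":0,"z":0,"rx":0,"ry":0,"rz":0,"gripper":1},
])

```text
time_s: 8.0
eef_pos: [0.5378, -0.0307, 0.1668]
tool_rot: [0.994, 0.113, -0.001, -0.0]
ft_force: [-6.6, 2.8, 3.9]
gripper_width: 0.0175
```

```bash
python3 -c "
from h import *
s=pawl()
a=cv2.imread('pics/c2a.png');b=cv2.resize(np.ascontiguousarray(s[220:320,215:345]),(520,400),interpolation=2)[:,:,::-1]
cv2.imwrite('pics/c2.png',np.hstack([a[:,:400],b[:,:400]]))"
```

```text
t 8.05 jaw -76.9 pawl 38.9 tip [251.6 260. ] 123 w 0.0171 j7 -1.15 F [-6.3  3.2  4.5] Tz [0.84 1.82 0.43] [ 0.5377 -0.0307  0.1668]
```

View pics/c2.png

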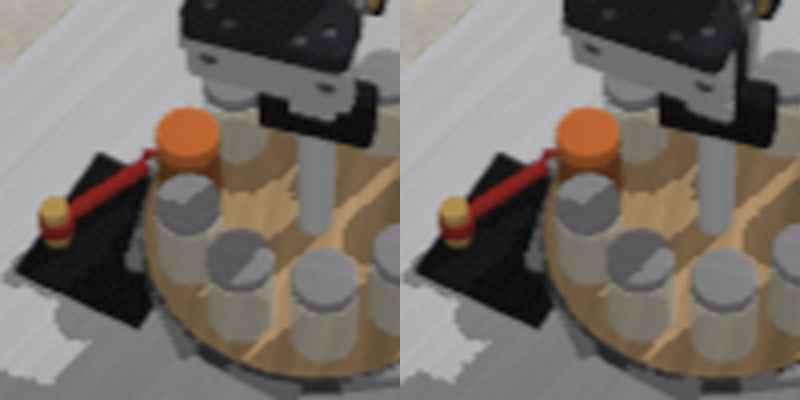

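The two crops look the same: the amber jar is at crop (188,135) in both, and the pawl is still raised. The grip is slipping on the tooth's slope, with width growing and torque rising, so I'll grip harder and relieve the side load.

Call:
apply_moves([
  {"x":-0.9,"y":-0.7,"z":0,"rx":0,"ry":0,"rz":0,"gripper":1},
  {"x":0,"y":0,"z":0,"rx":0,"ry":0,"rz":0,"gripper":1},
  {"x":0,"y":0,"z":0,"rx":0,"ry":0,"rz":0,"gripper":1},
], newtons=45)

```text
time_s: 8.35
eef_pos: [0.5376, -0.0305, 0.1669]
tool_rot: [0.994, 0.113, 0.0, -0.0]
ft_force: [1.2, 3.9, -3.8]
gripper_width: 0.0155
```

```bash
python3 -c "
from h import *
s=pawl()"
```

```text
t 8.4 jaw -77.0 pawl 34.2 tip [253.6 260. ] 131 w 0.0153 j7 -1.16 F [ 0.7  3.5 -3.2] Tz [ 0.82 -0.16 -0.07] [ 0.5376 -0.0305  0.1669]
```

The pawl has dropped. I'll go about 5° further to the nominal stop.

Call:
apply_moves([
  {"x":0,"y":0,"z":0,"rx":0,"ry":0,"rz":2.5,"gripper":1},
  {"x":0,"y":0,"z":0,"rx":0,"ry":0,"rz":2.5,"gripper":1},
  {"x":0,"y":0,"z":0,"rx":0,"ry":0,"rz":0,"gripper":1},
  {"x":0,"y":0,"z":0,"rx":0,"ry":0,"rz":0,"gripper":1},
])

```text
time_s: 8.8
eef_pos: [0.5376, -0.0303, 0.1669]
tool_rot: [0.998, 0.07, 0.0, -0.0]
ft_force: [1.1, 5.1, -2.6]
gripper_width: 0.0157
```

```bash
python3 -c "
from h import *
s=pawl()"
```

```text
t 8.85 jaw -82.0 pawl 34.8 tip [252.8 260.2] 122 w 0.0156 j7 -1.24 F [ 1.   4.9 -3.7] Tz [ 1.27 -0.12  0.03] [ 0.5376 -0.0303  0.1668]
```

Call:
apply_moves([
  {"x":0,"y":0,"z":0,"rx":0,"ry":0,"rz":0,"gripper":-1},
  {"x":0,"y":0,"z":0,"rx":0,"ry":0,"rz":0,"gripper":-1},
  {"x":0,"y":0,"z":0,"rx":0,"ry":0,"rz":0,"gripper":-1},
  {"x":0,"y":0,"z":0,"rx":0,"ry":0,"rz":0,"gripper":-1},
  {"x":0,"y":0,"z":0,"rx":0,"ry":0,"rz":0,"gripper":-1},
  {"x":0,"y":0,"z":0,"rx":0,"ry":0,"rz":0,"gripper":-1},
  {"x":0,"y":0,"z":0,"rx":0,"ry":0,"rz":0,"gripper":-1},
  {"x":0,"y":0,"z":0,"rx":0,"ry":0,"rz":0,"gripper":-1},
])

```text
time_s: 9.65
eef_pos: [0.5375, -0.0307, 0.1669]
tool_rot: [0.998, 0.069, -0.0, 0.0]
ft_force: [0.5, -0.2, 0.0]
gripper_width: 0.0764
```

```bash
python3 -c "
from h import *
s=pawl()"
```

```text
t 9.7 jaw -82.1 pawl 35.2 tip [252.8 260.2] 123 w 0.08 j7 -1.24 F [ 0.3 -1.  -0.4] Tz [ 0.01  0.12 -0.04] [ 0.5375 -0.0307  0.1669]
```

Call:
apply_moves([
  {"x":0,"y":0,"z":-5,"rx":0,"ry":0,"rz":0,"gripper":-1},
  {"x":0,"y":0,"z":-15,"rx":0,"ry":0,"rz":0,"gripper":-1},
  {"x":0,"y":0,"z":-20,"rx":0,"ry":0,"rz":0,"gripper":-1},
  {"x":0,"y":0,"z":-30,"rx":0,"ry":0,"rz":0,"gripper":-1},
  {"x":0,"y":0,"z":-30,"rx":0,"ry":0,"rz":0,"gripper":-1},
  {"x":-30,"y":0,"z":-20,"rx":0,"ry":0,"rz":0,"gripper":-1},
  {"x":-40,"y":0,"z":0,"rx":0,"ry":0,"rz":0,"gripper":-1},
  {"x":-40,"y":0,"z":0,"rx":0,"ry":0,"rz":0,"gripper":-1},
  {"x":-30,"y":0,"z":0,"rx":0,"ry":0,"rz":0,"gripper":-1},
  {"x":0,"y":0,"z":0,"rx":0,"ry":0,"rz":0,"gripper":-1},
])

```text
time_s: 10.7
eef_pos: [0.3965, -0.0505, 0.2876]
tool_rot: [0.998, 0.069, 0.001, -0.001]
ft_force: [0.4, -0.8, -0.4]
gripper_width: 0.094
```

```bash
python3 -c "
from h import *
s=pawl();t=capture('top')
m=masks(s)
for b in blobs(m['orange'],(235,220,345,320)): print(b,*[ray('side',b[:2],z).round(3) for z in (.202,.137)])
a=ray('side',(0,0),0)
cv2.imwrite('pics/c3.png',np.hstack([cv2.resize(np.ascontiguousarray(s[220:320,215:345]),(400,310),interpolation=2),cv2.resize(np.ascontiguousarray(t[100:310]),(400,310))])[:,:,::-1])"
```

```text
t 10.75 jaw -82.1 pawl 34.8 tip [252.8 260.2] 121 w 0.0938 j7 -1.48 F [0.6 0.4 0.3] Tz [-0.05  0.08  0.05] [ 0.3982 -0.05    0.2877]
(264.0, 250.0, array([14., 14.]), 90.0, 42) [0.57  0.022 0.202] [ 0.603 -0.015  0.137]
(285.5, 237.0, array([7.3, 3.5]), 18.4, 16) [ 0.557 -0.025  0.202] [ 0.588 -0.068  0.137]
```

View pics/c3.png

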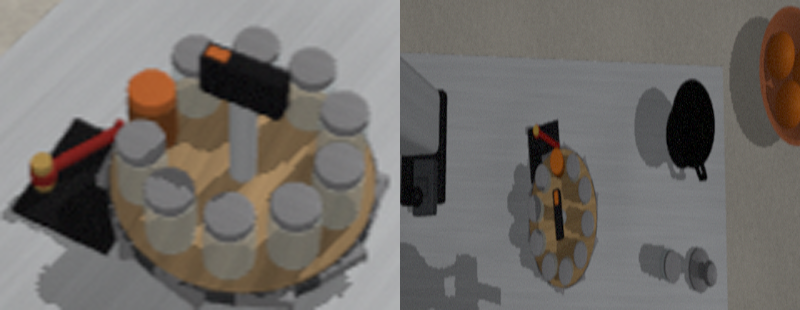

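```bash
python3 -c "
from h import *
t=capture('top');m=masks(np.ascontiguousarray(t))
c=np.array([.539,-.032])
for k in('orange','black'):
  for b in blobs(m[k],(170,175,285,300)):
    for z in(.202,.142):
      v=ray('top',b[:2],z)[:2]-c; print(k,b,z,v.round(3),np.degrees(np.arctan2(v[1],v[0])).round(1))
cv2.imwrite('pics/c4.png',cv2.resize(np.ascontiguousarray(t[175:300,165:285]),(560,583),interpolation=2)[:,:,::-1])"
```

```text
orange (218.2, 233.5, array([8.8, 4.9]), 78.7, 21) 0.202 [0.019 0.005] 16.0
orange (218.2, 233.5, array([8.8, 4.9]), 78.7, 21) 0.142 [0.022 0.013] 31.2
orange (219.0, 209.0, array([17., 17.]), 45.0, 48) 0.202 [0.058 0.005] 5.0
orange (219.0, 209.0, array([17., 17.]), 45.0, 48) 0.142 [0.065 0.013] 11.4
black (221.1, 245.2, array([34.1, 11.1]), 81.3, 87) 0.202 [0. 0.] 49.7
black (221.1, 245.2, array([34.1, 11.1]), 81.3, 87) 0.142 [0.002 0.008] 75.7
black (189.4, 199.8, array([31.6, 37.8]), 50.6, 112) 0.202 [0.072 0.053] 36.1
black (189.4, 199.8, array([31.6, 37.8]), 50.6, 112) 0.142 [0.081 0.065] 38.9
black (208.5, 188.5, array([13., 27.]), 90.0, 65) 0.202 [0.091 0.023] 14.1
black (208.5, 188.5, array([13., 27.]), 90.0, 65) 0.142 [0.101 0.033] 17.8
```

View pics/c4.png

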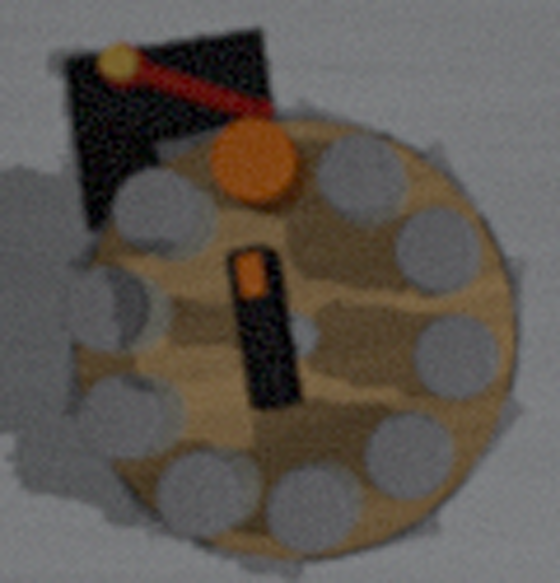

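```bash
python3 -c "
from h import *
s=pawl();job_done()"
```

```text
t 10.9 jaw -82.1 pawl 35.3 tip [252.8 260.2] 116 w 0.0939 j7 -1.48 F [ 0.1 -0.6 -0.1] Tz [0.01 0.15 0.01] [ 0.3995 -0.0499  0.2871]
the job is handed in; nothing more can be done
```

The amber jar is at the red pawl, the pawl has dropped behind its tooth, and the job was handed in at about 10.9 s. I gripped the knob and turned it clockwise past the first click, then on to the amber jar's click. I then let go and backed the arm away.

**Carousel position:** the jar turned about 42–45° in all. From where the first click came, I estimate the carousel at 1.83–1.88 rad, inside the allowed 1.70–2.11.

**Pawl:** in the side picture it reads 34–35°, the same as at the earlier dropped position; it reads about 39° when a tooth lifts it. After release it stayed there, so no next click was taken.

**Robot and dripper:** the robot touches nothing and the force reading is near zero. The dripper looks untouched in the top view.

**What went wrong or disagreed:**
- The 15 N grip slipped on the slope of the amber jar's tooth. I fixed this by gripping at 45 N and easing a small side load.
- The final jar direction differs between readings: 8° from the gripper angle, 11° from the top view and 15° from the side view. The knob's stripe alone reads 16–21°, a rougher figure because it sits close to the axis. I judged the position by the click and the jar readings.

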